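# Open the twist-lid counter jar in the oak stand

### The job

Stand the closed square jar upright in the wide channel of the oak stand, down on its floor between the rails so that it cannot turn. Then, with the jar staying in the stand, unscrew the tight wooden lid anticlockwise, stop turning once it comes free, lift it straight up and finish while still holding it level in the gripper a few centimetres clear above the jar's mouth: do not put it down or let go. Leave the loose shape tiles (two half-moons, star, disc) where they lie and do not tip the jar over.

Things in the scene. Friction and masses are not known exactly. Their poses are not given: they have to be found in the camera images.
- jar: Clear plastic jar of wooden counters, square body 62 x 62 mm, 70 mm high, 0.2 to 0.45 kg. Origin: centre of its underside; z up, x and y square to its sides. 106 mm high with the lid on; it may be carried by body or lid. It starts loose on the shelf, where it would turn along with the lid. The body's corners stand out beyond the lid: fingertips that turn the lid must stay above 70 mm.
- jar_mouth (a point): Centre of the jar's mouth, 90 mm above its underside: the rim of a round neck, 37 mm across, that rises from the body at 70 mm. A springy rubber sealing ring in it stands up to 96 mm when the lid is off and presses the closed lid up with about 19 N.
- lid: Round wooden twist lid, 62 mm across, 32 mm high, 70 g. Origin: centre of its lower rim, 74 mm above the jar's underside while closed; z up; x along the dark line on its top. Closed, lid and jar have the same yaw. It turns stiffly (0.1 to 0.5 N m) and only anticlockwise seen from above. After 65 degrees it is free and springs or lifts straight up; until then it cannot be lifted.
- lid_mark (a point): Point on the top of the lid at one end of its dark line, 28 mm from its axis along its x, 32 mm above its lower rim. It shows the turn: 0 closed, 65 to 125 degrees free; past 125 degrees while the lid is still down counts as turned too far, and at 140 it hits a stop. The lid must rise 22 mm from closed to clear neck and ring.
- stand: Fixed oak stand: block 120 mm (its x) by 140 mm (its y, from -50 to +90 mm), 40 mm high, with four rails along x, 18 mm high (tops 58 mm above the shelf). Origin on the shelf under the centre of the wide channel, which is 67 mm between rails, open at both ends, and takes the jar in any of its four quarter turns with a few degrees of play. The narrow slots at +y stay empty.
- stand_seat (a point): Centre of the floor of the stand's wide channel, 40 mm above the shelf; axes as the stand's.
- half_moon_a: Loose orange half-moon tile lying flat, radius 40 mm, 12 mm thick. Origin at its underside, inside it, 17 mm from its straight edge. Leave it alone.
- half_moon_b: A second half-moon tile, the same.
- star: Loose purple five-pointed star tile lying flat, about 80 mm across, 12 mm thick, origin at the centre of its underside. Leave it alone.
- disc: Loose teal wooden disc lying flat, 68 mm across, 12 mm thick, origin at the centre of its underside. Leave it alone.
Things that resemble listed ones, but are neither listed nor needed, are in the scene too. Of the things that look like the stand, the smaller one is meant. There is more than one size of the lid; the job needs the smaller.

How it is judged:
By the outcome, as a careful person would: the job done as asked, in the order asked, and still so for the second after the job is handed in, while the arm keeps its last pose, push and grip.
It also fails if it takes over 48 s, if anything falls off the work surface, if the arm or the gripper's body presses on something with over 40 N, if the wrist force passes 120 N, or if a joint passes its speed limit or range.

### The arm

A 6-joint arm with a two-finger parallel gripper is mounted at the origin on the work surface. World frame = base frame: x ahead of the robot, y to its left, z up, the work surface at z = 0. Lengths are in m, angles in rad, forces in N, time in s.
With the tool pointing down it reaches from about 0.25 to 0.725 m from the base axis. Payload 4 kg.
Tool frame: the origin (TCP) lies on the centre line of the jaws, within the pads' length; the fingertips stand 17 mm ahead of it and the grasp point (between the pads) lies 2 mm behind it; z points along the fingers, y is the line along which they close (so a half turn about z gives the same grasp; the last joint's range is limited). The gripper opens to 85 mm and grips with 20 to 120 N. Pads are 22 mm wide; open, the fingers measure 114 mm over their backs; the gripper's body (76 mm by 85 mm) begins 54 mm behind the grasp point. The pads swing forward as they close: fully open they stand 13 mm farther back than shut.
Start: joints at [-1.283, 0.241, 0.005, 1.335, 0, 1.571], TCP at [0.142, -0.479, 0.248] pointing down, gripper open.
Joint ranges: [-2.72, 2.72], [-1.05, 1.87], [-1.09, 1.28], [-1.99, 2.15], [-1.42, 1.44], [-3.14, 3.14]. Speed limits (rad/s): [2.79, 2.79, 3.14, 3.14, 3.14, 3.14].

### API

Orientations are given as a unit quaternion [x, y, z, w].
In Python, from workcell import bot, camera, get_calibration gives the robot as it stands.
- The arm moves only by the tool apply_moves, never from a script. Its argument "steps" is a list of rows, each a list of 3 entries, a list of its own where there are three numbers: the shift along the tool's x, y, z as a fraction of full scale, then the turn, a rotation vector about the tool's x, y, z as a fraction of full scale, then the opening, from 0 (shut) to 1 (fully open). A call has exactly 8 rows; each row shifts and turns the commanded pose from where the row before left it, along the tool's axes as they then stand; what a row does not reach is not made up. Full scale, the value 1, is 20 cm for a shift and pi rad for a turn. A row lasts 1/12 s, in which the tool goes at most 41.7 mm and 7.16 degrees, less where a joint would pass 70% of its speed; a pose out of reach is approached as far as the arm can. A call with a number of a shift or a turn outside -1 to 1 is refused whole. A call with a gripper value outside its range is refused whole. The fingers move at their own pace and stop on an object; the grip force is fixed at half the most. Time passes only in rows, so rows that do not move let the fingers close, or fill a call up. It gives the time, the measured TCP pose, the force, the opening and the grip force at its end, in the units of the state.
- bot.get_obs(): the state, without advancing time (a new reading comes with each control period).
- camera(name): name is "scene" or "top" or "wrist"; returns (picture, depth): 480x640x3 uint8, red, green, blue; 480x640 float32, m along the optical axis (not along the pixel's ray), 0 where there is no reading.
- get_calibration(name): a dict with "fov_y" (degrees; the focal length in pixels is half the picture's height over the tangent of half this angle, whatever the lens; pixels are square), "cx", "cy" (the principal point, pixels), "rvec" (rotation vector, rad) and "tvec" (3), from world to camera coordinates, as OpenCV has them. Camera axes: x right, y down, z forward; pixel columns grow to the right and rows downward; lengths in m; the calibration is good to about 2 mm. A picture is of the moment at which its call begins: read the wrist's pose just before it. get_calibration takes no time and is no camera call; for the wrist camera it gives the pose at the moment of the call.
- bot.job_done(): hands the job in; it is judged then, once.
The state is a dict: "clock": time; "joint_pos": joint angles; "joint_vel": joint speeds; "tau": joint torques, N m; "eef_pos": TCP position; "tool_rot": TCP orientation; "ft_force": force on the tool from outside, world axes, zero at the start; "ft_torque": the same for the moment, N m; "grip_width": finger opening in m; "grasp_force": force on a finger pad.
Only numpy, scipy, OpenCV 4.12 (cv2) and the standard library are available. Lean on these libraries where they do the work, as an engineer would, in place of code of your own. Each camera call takes 0.05 s, during which the arm holds its last target. There are 200 camera calls.

## Working session

There is one attempt and no reset: what is moved stays moved. The work goes in short steps, Python scripts to look and compute and a tool call to move; the robot and the scene stay as the last step left them, time stands still between calls to the robot, and variables do not carry over. Pictures are saved under pics/ and viewed, at most 10 in all, crops included, and the job is handed in when it is done.

Besides the shell and the picture viewer there is one more tool, called after ">>>" by a JSON object that holds its "method" and its "body". apply_moves: Moves the arm, as the interface text tells. Its arguments: {"type":"object","properties":{"steps":{"type":"array"}},"required":["steps"]}

```bash
mkdir -p pics; cat > h.py <<'E'
import numpy as np, cv2
from workcell import bot, camera, get_calibration
def K(c):
    f=240/np.tan(np.radians(c["fov_y"])/2); return np.array([[f,0,c["cx"]],[0,f,c["cy"]],[0,0,1]])
def cloud(name):
    c=get_calibration(name); im,d=camera(name); k=K(c)
    R=cv2.Rodrigues(np.array(c["rvec"],float))[0]; t=np.array(c["tvec"],float).ravel()
    v,u=np.mgrid[:480,:640]; p=np.stack([(u-k[0,2])/k[0,0]*d,(v-k[1,2])/k[1,1]*d,d],-1)
    P=(p-t)@R; P[d==0]=np.nan
    return im,d,P
def ray(name,uv,z,c=None):
    c=c or get_calibration(name); k=K(c); R=cv2.Rodrigues(np.array(c["rvec"],float))[0]; t=np.array(c["tvec"],float).ravel()
    o=-R.T@t; uv=np.atleast_2d(np.asarray(uv,float))
    dd=np.c_[(uv-[k[0,2],k[1,2]])/k[0,0],np.ones(len(uv))]@R
    return o+dd*((z-o[2])/dd[:,2])[:,None]
E
python3 - <<'E'
from h import *
for n in("scene","top"):
    im,d,P=cloud(n); np.savez(""+n+".npz",im=im,P=P); cv2.imwrite(f"pics/{n}1.png",im[...,::-1])
    c=get_calibration(n); print(n,c)
print(bot.get_obs())
E
```

```text
scene {'fov_y': 55.44771175324643, 'cx': 321.72051174084186, 'cy': 252.85111250155904, 'rvec': array([ 0.92400645,  2.6871555 , -0.82840795]), 'tvec': array([ 0.41064618, -0.23826127,  1.1677342 ])}
top {'fov_y': 50.79648920944736, 'cx': 319.5699533914792, 'cy': 246.51435596561765, 'rvec': array([ 2.14154811, -2.17295786,  0.15624051]), 'tvec': array([-0.01236995,  0.55717333,  1.04926199])}
{'clock': 0.1, 'joint_pos': array([-1.28299065e+00,  2.41352346e-01,  3.84003200e-03,  1.33521097e+00,
        6.45473888e-06,  1.57076401e+00]), 'joint_vel': array([ 6.95623256e-04, -9.10662114e-04,  3.25488918e-03, -6.58922215e-05,
       -5.62375114e-04,  6.60778174e-04]), 'tau': array([-9.18563601e-04, -3.73138726e+01,  2.53009683e+01,  1.08785508e-02,
       -2.61122511e-05,  2.84083242e-06]), 'eef_pos': array([ 0.14177098, -0.47890966,  0.24748739]), 'tool_rot': array([ 9.89661066e-01,  1.43422617e-01, -1.34959616e-04, -9.53983251e-04]), 'ft_force': array([ 0.64690264,  0.24108367, -0.23181837]), 'ft_torque': array([ 0.04397644, -0.04815602,  0.05416389]), 'grasp_force': 0.0, 'grip_width': 0.08545920393976793}
```

View pics/top1.png

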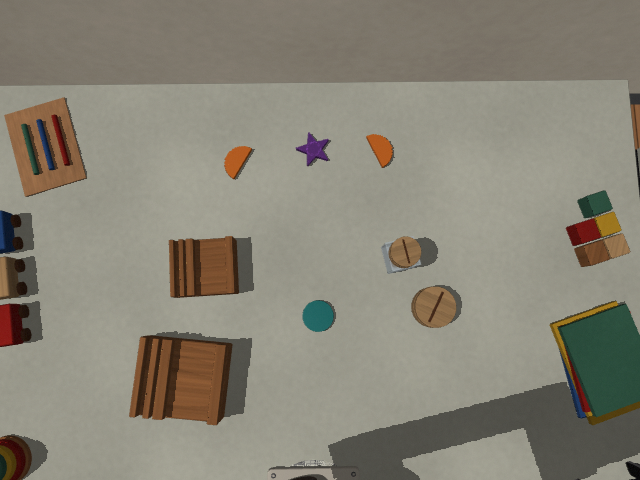

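View pics/scene1.png

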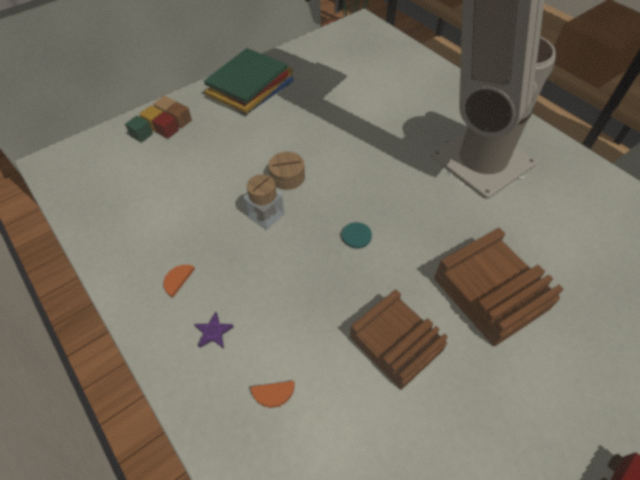

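The top view shows the jar with its small lid at (405,252) and a larger loose lid, the decoy, at (434,307). The small stand is at (203,267) and the big decoy stand at (181,379). I choose the jar at (405,252) and the smaller stand at (203,267). Next I measure both and check the choice in a crop.

```bash
python3 - <<'E'
from h import *
z=np.load("top.npz"); im,P=z["im"],z["P"]
Z=P[...,2]
def box(u0,u1,v0,v1,lo,hi,n):
    m=np.zeros((480,640),bool); m[v0:v1,u0:u1]=True
    m&=(Z>lo)&(Z<hi); p=P[m]; r=cv2.minAreaRect(p[:,:2].astype(np.float32)); 
    print(n,m.sum(),"mean",p.mean(0).round(4),"rect",np.round(r[0],4),np.round(r[1],4),round(r[2],2),"zmed",np.median(p[:,2]).round(4)); return m
box(370,450,220,285,.095,.12,"lid")
box(370,450,220,285,.05,.085,"body top")
box(370,450,220,285,.01,.085,"body")
box(160,250,225,305,.035,.046,"floor")
box(160,250,225,305,.05,.066,"rails")
box(160,250,225,305,.03,.066,"stand")
# dark line
g=cv2.cvtColor(im,cv2.COLOR_RGB2GRAY)
m=(g<75)&(Z>.095); m[:, :370]=0; m[:,450:]=0; m[:220]=0; m[285:]=0
v,u=np.nonzero(m); print("dark px",len(u))
if len(u)>5:
    q=ray("top",np.c_[u,v],.106); l=cv2.fitLine(q[:,:2].astype(np.float32),cv2.DIST_L2,0,.01,.01).ravel(); print("line",q.mean(0),np.degrees(np.arctan2(l[1],l[0])), np.degrees(np.arctan2(l[1],l[0]))%90)
a=cv2.resize(im[215:300,365:475],(700,541),interpolation=cv2.INTER_CUBIC); 
b=im[225:310,155:265]; b=cv2.resize(b,(350,270)); a=cv2.resize(a,(440,340)); a=a[:270]
cv2.imwrite("pics/crop.png",np.hstack([a,b])[...,::-1])
E
```

```text
lid 744 mean [ 0.5355 -0.1922  0.1053] rect [ 0.536  -0.1928] [0.061  0.0606] 38.94 zmed 0.1055
body top 218 mean [ 0.5264 -0.1775  0.0682] rect [ 0.5363 -0.1927] [0.0623 0.0624] 12.66 zmed 0.0691
body 329 mean [ 0.5257 -0.175   0.0555] rect [ 0.5362 -0.1925] [0.0623 0.0629] 12.59 zmed 0.0666
floor 2040 mean [0.5166 0.2202 0.0395] rect [0.5173 0.2239] [0.1201 0.127 ] 2.91 zmed 0.0394
rails 1543 mean [0.5163 0.2388 0.0568] rect [0.5172 0.2289] [0.1197 0.1355] 3.1 zmed 0.057
stand 3750 mean [0.5162 0.2284 0.0468] rect [0.5172 0.2285] [0.12   0.1363] 2.73 zmed 0.0422
dark px 49
line [ 0.53075979 -0.19001841  0.106     ] 0.15539514 0.15539514
```

View pics/crop.png

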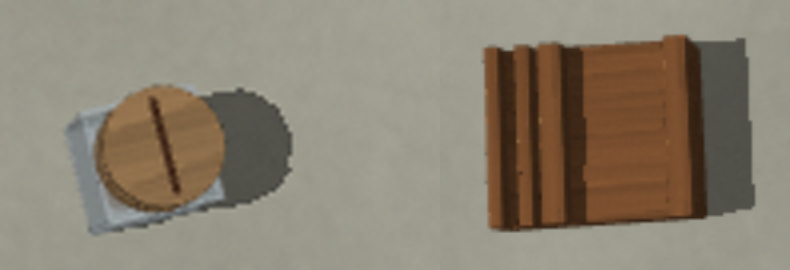

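The crop confirms the choice. The small lid with its dark line is on the square jar, yawed about 13°, and the stand's wide channel is on its right, the −y side. Next I turn the tool and refine the stand's position.

```bash
cat >> h.py <<'E'
from scipy.spatial.transform import Rotation as Ro
def go(p,yaw=None):
    o=bot.get_obs(); R=Ro.from_quat(o["tool_rot"]); d=R.inv().apply(np.array(p)-o["eef_pos"])
    M=R.as_matrix(); y=np.degrees(np.arctan2(M[1,0],M[0,0]))
    print("pos",o["eef_pos"].round(4),"yaw",y.round(2),"tilt",np.degrees(np.arccos(-M[2,2])).round(2),"w",round(o["grip_width"],4),"F",o["ft_force"].round(1),"t",o["clock"],"j6",o["joint_pos"][5].round(2))
    print("shift frac",(d/.2).round(4),"turn z frac",None if yaw is None else round(-(yaw-y)/180,4))
E
python3 - <<'E'
from h import *
z=np.load("top.npz"); im,P=z["im"],z["P"]
S=P[225:305,160:250].reshape(-1,3); S=S[S[:,2]>.03]
for a in (2,2.9,3.5):
    c,s=np.cos(np.radians(a)),np.sin(np.radians(a)); x=S[:,0]*c+S[:,1]*s; y=-S[:,0]*s+S[:,1]*c
    r=S[:,2]>.052; f=(S[:,2]>.036)&(S[:,2]<.044)
    h=np.histogram(y[r],np.arange(.12,.29,.002)); print(a,"x",np.percentile(x,[.5,99.5]).round(4)); print([(round(float(e),3),int(n)) for e,n in zip(h[1],h[0]) if n])
E
```

```text
2 x [0.4649 0.5843]
[(0.142, 29), (0.144, 54), (0.146, 55), (0.148, 55), (0.15, 53), (0.152, 53), (0.154, 59), (0.156, 56), (0.158, 36), (0.16, 1), (0.224, 6), (0.226, 63), (0.228, 57), (0.23, 49), (0.232, 58), (0.234, 52), (0.236, 53), (0.238, 58), (0.24, 53), (0.242, 8), (0.244, 1), (0.246, 33), (0.248, 65), (0.25, 50), (0.252, 56), (0.254, 54), (0.256, 36), (0.258, 3), (0.266, 32), (0.268, 58), (0.27, 55), (0.272, 59), (0.274, 53), (0.276, 29), (0.278, 5)]
2.9 x [0.4683 0.5874]
[(0.134, 39), (0.136, 56), (0.138, 56), (0.14, 51), (0.142, 52), (0.144, 59), (0.146, 51), (0.148, 53), (0.15, 34), (0.216, 7), (0.218, 69), (0.22, 54), (0.222, 53), (0.224, 60), (0.226, 53), (0.228, 48), (0.23, 59), (0.232, 49), (0.234, 5), (0.238, 53), (0.24, 55), (0.242, 51), (0.244, 59), (0.246, 48), (0.248, 32), (0.258, 43), (0.26, 59), (0.262, 49), (0.264, 53), (0.266, 59), (0.268, 27), (0.27, 1)]
3.5 x [0.4704 0.5893]
[(0.128, 19), (0.13, 62), (0.132, 54), (0.134, 52), (0.136, 59), (0.138, 50), (0.14, 52), (0.142, 53), (0.144, 49), (0.146, 1), (0.21, 3), (0.212, 62), (0.214, 53), (0.216, 52), (0.218, 58), (0.22, 54), (0.222, 51), (0.224, 54), (0.226, 54), (0.228, 16), (0.232, 32), (0.234, 64), (0.236, 47), (0.238, 59), (0.24, 52), (0.242, 39), (0.244, 5), (0.252, 24), (0.254, 63), (0.256, 53), (0.258, 54), (0.26, 60), (0.262, 34), (0.264, 3)]
```

>>> {"method": "apply_moves", "body": {"steps": [[[0,0,0],[0,0,-0.0395],1],[[0,0,0],[0,0,-0.0395],1],[[0,0,0],[0,0,-0.0395],1],[[0,0,0],[0,0,-0.0395],1],[[0,0,0],[0,0,-0.0395],1],[[0,0,0],[0,0,-0.0395],1],[[0,0,0],[0,0,-0.0395],1],[[0,0,0],[0,0,0],1]]}}

```text
clock: 0.77
eef_pos: [0.1418, -0.4791, 0.2478]
tool_rot: [0.837, 0.547, 0.0, -0.001]
ft_force: [0.7, 0.4, 0.1]
grip_width: 0.0854
grasp_force: 0.0
```

```bash
python3 -c "
from h import *
go([.536,-.1927,.2],66)"
```

```text
pos [ 0.1418 -0.4791  0.2478] yaw 66.37 tilt 0.07 w 0.0854 F [0.7 0.4 0.1] t 0.7667 j6 0.7
shift frac [2.1017 1.2319 0.2399] turn z frac 0.0021
```

>>> {"method": "apply_moves", "body": {"steps": [[[0.175,0.1025,0],[0,0,0],1],[[0.175,0.1025,0],[0,0,0],1],[[0.175,0.1025,0],[0,0,0],1],[[0.175,0.1025,0],[0,0,0],1],[[0.175,0.1025,0],[0,0,0],1],[[0.175,0.1025,0],[0,0,0],1],[[0.175,0.1025,0],[0,0,0],1],[[0.175,0.1025,0],[0,0,0],1]]}}

```text
clock: 1.43
eef_pos: [0.406, -0.2876, 0.2482]
tool_rot: [0.838, 0.545, -0.0, -0.0]
ft_force: [0.3, -0.6, 0.4]
grip_width: 0.0856
grasp_force: 0.0
```

>>> {"method": "apply_moves", "body": {"steps": [[[0.175,0.1025,0],[0,0,0],1],[[0.175,0.1025,0],[0,0,0],1],[[0.175,0.1025,0],[0,0,0],1],[[0.175,0.1025,0],[0,0,0],1],[[0,0,0],[0,0,0],1],[[0,0,0],[0,0,0],1],[[0,0,0],[0,0,0],1],[[0,0,0],[0,0,0],1]]}}

```text
clock: 2.1
eef_pos: [0.5352, -0.1946, 0.2481]
tool_rot: [0.838, 0.546, -0.0, -0.0]
ft_force: [0.3, -0.2, 0.1]
grip_width: 0.0857
grasp_force: 0.0
```

```bash
python3 - <<'E'
from h import *
go([.536,-.1927,.2],66)
im,d,P=cloud("wrist"); cv2.imwrite("pics/w1.png",im[...,::-1])
Z=P[...,2]; near=np.hypot(P[...,0]-.536,P[...,1]+.193)<.06
for lo,hi in((.098,.112),(.06,.08)):
    m=near&(Z>lo)&(Z<hi); q=P[m]; 
    if m.sum()>10: print(lo,m.sum(),np.median(q[:,2]),cv2.minAreaRect(q[:,:2].astype(np.float32)),cv2.minEnclosingCircle(q[:,:2].astype(np.float32)))
E
```

```text
pos [ 0.5352 -0.1946  0.2481] yaw 66.12 tilt 0.06 w 0.0857 F [ 0.3 -0.2  0.1] t 2.1 j6 1.64
shift frac [ 1.060e-02 -1.000e-04  2.405e-01] turn z frac 0.0007
0.098 5505 0.10557896871163444 ((0.5365118980407715, -0.19316089153289795), (0.06105133146047592, 0.061069305986166), 58.6007194519043) ((0.5363268852233887, -0.19327260553836823), 0.03106786496937275)
0.06 983 0.06938337580701631 ((0.5364124774932861, -0.19327542185783386), (0.062393106520175934, 0.06232257932424545), 12.331337928771973) ((0.5366647839546204, -0.19297954440116882), 0.04345054179430008)
```

View pics/w1.png

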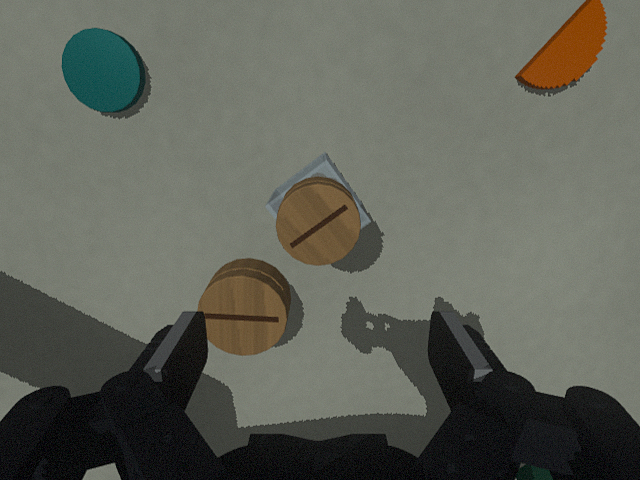

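The wrist view shows the target lid on the jar at (318,222) and the decoy lid at (245,307), clear of the finger path. I descend and close on the lid.

>>> {"method": "apply_moves", "body": {"steps": [[[0.009,0.003,0.16],[0,0,0],1],[[0,0,0.16],[0,0,0],1],[[0,0,0.16],[0,0,0],1],[[0,0,0.16],[0,0,0],1],[[0,0,0.1],[0,0,0],1],[[0,0,0.045],[0,0,0],1],[[0,0,0],[0,0,0],1],[[0,0,0],[0,0,0],0]]}}

```text
clock: 2.82
eef_pos: [0.5374, -0.1935, 0.0921]
tool_rot: [0.838, 0.546, 0.0, 0.0]
ft_force: [-0.3, 0.7, 0.6]
grip_width: 0.0754
grasp_force: 0.0
```

>>> {"method": "apply_moves", "body": {"steps": [[[0,0,0],[0,0,0],0],[[0,0,0],[0,0,0],0],[[0,0,0],[0,0,0],0],[[0,0,0],[0,0,0],0],[[0,0,0],[0,0,0],0],[[0,0,0],[0,0,0],0],[[0,0,0],[0,0,0],0],[[0,0,0],[0,0,0],0]]}}

```text
clock: 3.48
eef_pos: [0.5382, -0.1929, 0.0938]
tool_rot: [0.837, 0.546, 0.001, 0.001]
ft_force: [-3.6, 1.7, 6.3]
grip_width: 0.0602
grasp_force: 64.4
```

```bash
python3 - <<'E'
from h import *
go([.5364,-.1932,.2],66)
E
```

```text
pos [ 0.5382 -0.1929  0.0938] yaw 66.25 tilt 0.17 w 0.0602 F [-3.6  1.7  6.3] t 3.4833 j6 1.64
shift frac [-0.0049 -0.0059 -0.5308] turn z frac 0.0014
```

>>> {"method": "apply_moves", "body": {"steps": [[[0,0,-0.05],[0,0,0],0],[[0,0,-0.12],[0,0,0],0],[[0,0,-0.16],[0,0,0],0],[[0,0,-0.16],[0,0,0],0],[[0,0,-0.06],[0,0,0.0265],0],[[0,0,0],[0,0,0.0265],0],[[0,0,0],[0,0,0],0],[[0,0,0],[0,0,0],0]]}}

```text
clock: 4.15
eef_pos: [0.5373, -0.1925, 0.2016]
tool_rot: [0.879, 0.476, 0.0, 0.0]
ft_force: [0.4, 0.5, -3.8]
grip_width: 0.0604
grasp_force: 66.6
```

```bash
python3 - <<'E'
from h import *
go([.518,.211,.2],66.1-9.5)
for n in("scene","top"):
    im,d,P=cloud(n)
    if n=="top": cv2.imwrite("pics/t2.png",im[...,::-1])
    Z=P[...,2]; near=np.hypot(P[...,0]-.536,P[...,1]+.193)<.08
    m=near&(Z>.09)&(Z<.18); q=P[m]; print(n,m.sum(),q.min(0),q.max(0),cv2.minAreaRect(q[:,:2].astype(np.float32)))
    if n=="scene": cv2.imwrite("pics/s2.png",cv2.resize(im[100:300,180:400],(660,600))[...,::-1])
E
```

```text
pos [ 0.5373 -0.1925  0.2016] yaw 56.84 tilt 0.01 w 0.0604 F [ 0.4  0.5 -3.8] t 4.15 j6 1.81
shift frac [ 1.6362 -1.1845  0.0078] turn z frac 0.0013
scene 1057 [ 0.50273495 -0.22281124  0.10620155] [ 0.57049316 -0.15703442  0.17995377] ((0.5371054410934448, -0.19207337498664856), (0.0641757994890213, 0.06627308577299118), 4.629635810852051)
top 316 [ 0.50251308 -0.21665274  0.10668451] [ 0.56607966 -0.15904061  0.17990232] ((0.5353807210922241, -0.18759843707084656), (0.0638723149895668, 0.05455944687128067), 3.333853244781494)
```

View pics/s2.png

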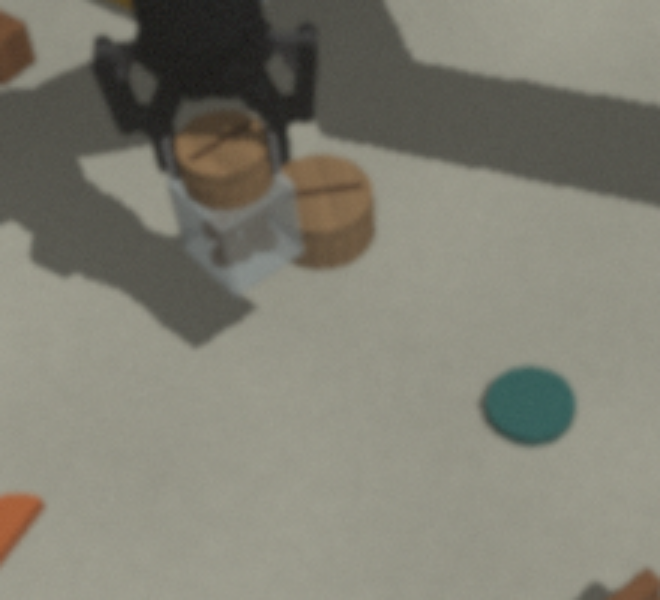

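The jar is held upright with its underside at about 0.106 m. I carry it over to the stand.

>>> {"method": "apply_moves", "body": {"steps": [[[0.09,-0.065,0],[0,0,0],0],[[0.16,-0.116,0],[0,0,0],0],[[0.16,-0.116,0],[0,0,0],0],[[0.16,-0.116,0],[0,0,0],0],[[0.16,-0.116,0],[0,0,0],0],[[0.16,-0.116,0],[0,0,0],0],[[0.16,-0.116,0],[0,0,0],0],[[0.16,-0.116,0],[0,0,0],0]]}}

```text
clock: 4.92
eef_pos: [0.5227, 0.1076, 0.2005]
tool_rot: [0.88, 0.475, -0.001, -0.0]
ft_force: [1.1, 0.6, -4.1]
grip_width: 0.0604
grasp_force: 66.8
```

>>> {"method": "apply_moves", "body": {"steps": [[[0.16,-0.116,0],[0,0,0],0],[[0.16,-0.116,0],[0,0,0],0],[[0.08,-0.06,0],[0,0,0],0],[[0.026,-0.0195,0],[0,0,0],0],[[0,0,0],[0,0,0],0],[[0,0,0],[0,0,0],0],[[0,0,0],[0,0,0],0],[[0,0,0],[0,0,0],0]]}}

```text
clock: 5.58
eef_pos: [0.5184, 0.2098, 0.2011]
tool_rot: [0.88, 0.474, -0.0, 0.0]
ft_force: [0.3, -0.2, -4.2]
grip_width: 0.0604
grasp_force: 66.7
```

```bash
python3 - <<'E'
from h import *
go([.518,.211,.16],56.6)
im,d,P=cloud("top"); cv2.imwrite("pics/t3.png",cv2.resize(im[200:320,140:300],(800,600),interpolation=cv2.INTER_CUBIC)[...,::-1])
im,d,P=cloud("scene"); np.savez("s3.npz",im=im,P=P)
Z=P[...,2]; near=np.hypot(P[...,0]-.518,P[...,1]-.211)<.055
m=near&(Z>.108)&(Z<.172); q=P[m]; print(m.sum(),q.min(0),q.max(0),cv2.minAreaRect(q[:,:2].astype(np.float32)))
im,d,P=cloud("wrist"); cv2.imwrite("pics/w3.png",im[...,::-1])
Z=P[...,2]; near=np.hypot(P[...,0]-.518,P[...,1]-.211)<.055
m=near&(Z>.165)&(Z<.18); q=P[m]; print(m.sum())
if m.sum()>30: print(cv2.minAreaRect(q[:,:2].astype(np.float32)))
E
```

```text
pos [0.5184 0.2098 0.2011] yaw 56.61 tilt 0.05 w 0.0604 F [ 0.3 -0.2 -4.2] t 5.5833 j6 2.54
shift frac [ 0.0041 -0.0051  0.2057] turn z frac 0.0
815 [0.48441145 0.18032187 0.10800926] [0.55100345 0.2427411  0.17186739] ((0.5318299531936646, 0.22579319775104523), (0.044507332146167755, 0.0877436026930809), 47.6673469543457)
3401
((0.5178343653678894, 0.2130693942308426), (0.06255793571472168, 0.05633680522441864), 3.2155916690826416)
```

View pics/w3.png

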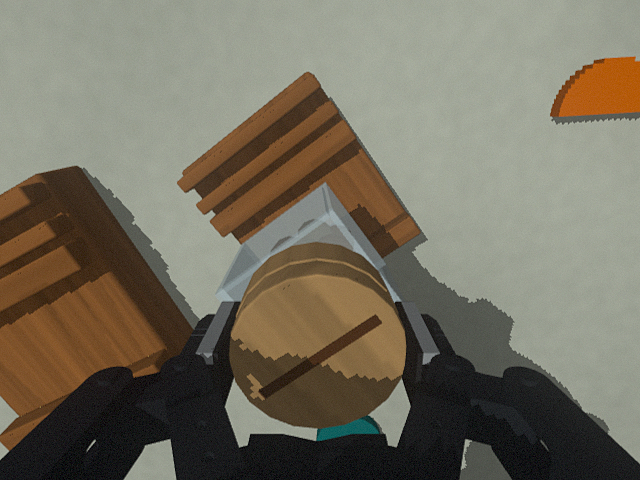

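The wrist view shows the jar square to the channel, with measured yaw 3.2° against the stand's 2.9° and the centre within about 1 mm. I lower it carefully.

>>> {"method": "apply_moves", "body": {"steps": [[[0.004,-0.005,0.06],[0,0,0],0],[[0,0,0.08],[0,0,0],0],[[0,0,0.05],[0,0,0],0],[[0,0,0.03],[0,0,0],0],[[0,0,0.03],[0,0,0],0],[[0,0,0.02],[0,0,0],0],[[0,0,0],[0,0,0],0],[[0,0,0],[0,0,0],0]]}}

```text
clock: 6.4
eef_pos: [0.518, 0.2126, 0.1475]
tool_rot: [0.88, 0.475, 0.0, 0.0]
ft_force: [-0.2, -0.4, -4.4]
grip_width: 0.0609
grasp_force: 66.7
```

>>> {"method": "apply_moves", "body": {"steps": [[[0,0,0.02],[0,0,0],0],[[0,0,0.02],[0,0,0],0],[[0,0,0.015],[0,0,0],0],[[0,0,0.008],[0,0,0],0],[[0,0,0.005],[0,0,0],0],[[0,0,0.003],[0,0,0],0],[[0,0,0],[0,0,0],0],[[0,0,0],[0,0,0],0]]}}

```text
clock: 7.07
eef_pos: [0.5179, 0.2129, 0.134]
tool_rot: [0.88, 0.475, 0.0, -0.0]
ft_force: [-3.5, -0.1, 4.2]
grip_width: 0.0608
grasp_force: 67.6
```

```bash
python3 - <<'E'
from h import *
go([.518,.211,.16],56.6)
im,d,P=cloud("wrist"); Z=P[...,2]; near=np.hypot(P[...,0]-.518,P[...,1]-.211)<.055
for lo,hi in((.1,.12),(.139,.155)):
    m=near&(Z>lo)&(Z<hi); q=P[m]
    if m.sum()>30: print(m.sum(),np.median(q[:,2]),cv2.minAreaRect(q[:,:2].astype(np.float32)))
E
```

```text
pos [0.5179 0.2129 0.134 ] yaw 56.73 tilt 0.06 w 0.0608 F [-3.5 -0.1  4.2] t 7.0667 j6 2.54
shift frac [-0.0075  0.0059 -0.13  ] turn z frac 0.0007
3726 0.10974948898992533 ((0.5171056389808655, 0.21678610146045685), (0.06342367827892303, 0.054852377623319626), 2.9095401763916016)
25360 0.14618802949135445 ((0.5208425521850586, 0.21528342366218567), (0.06692000478506088, 0.06635534763336182), 10.28897476196289)
```

The jar is seated: body top at 0.110 m, lid top at 0.146 m, and light contact force. Now I unscrew anticlockwise.

>>> {"method": "apply_moves", "body": {"steps": [[[0,0,0],[0,0,-0.03],0],[[0,0,0],[0,0,-0.035],0],[[0,0,0],[0,0,-0.035],0],[[0,0,0],[0,0,-0.035],0],[[0,0,0],[0,0,-0.035],0],[[0,0,0],[0,0,-0.035],0],[[0,0,0],[0,0,-0.035],0],[[0,0,0],[0,0,-0.035],0]]}}

```text
clock: 7.78
eef_pos: [0.5191, 0.2128, 0.1339]
tool_rot: [0.599, 0.801, 0.001, 0.001]
ft_force: [0.2, 1.3, 3.1]
grip_width: 0.0606
grasp_force: 67.5
```

```bash
python3 - <<'E'
from h import *
go([.518,.2129,.134],56.7+75)
print(bot.get_obs()["ft_torque"])
im,d,P=cloud("wrist"); Z=P[...,2]; cv2.imwrite("pics/w4.png",im[...,::-1])
near=np.hypot(P[...,0]-.518,P[...,1]-.212)<.055
m=near&(Z>.1)&(Z<.12); q=P[m]; print(m.sum(),np.median(q[:,2]),cv2.minAreaRect(q[:,:2].astype(np.float32)))
E
```

```text
pos [0.5191 0.2128 0.1339] yaw 106.46 tilt 0.17 w 0.0606 F [0.2 1.3 3.1] t 7.7833 j6 1.67
shift frac [ 0.0022 -0.0051 -0.0006] turn z frac -0.1402
[ 0.16850315  0.19447253 -0.30504168]
3954 0.10978722225280924 ((0.515946090221405, 0.22996017336845398), (0.06274054199457169, 0.027243439108133316), 9.523442268371582)
```

View pics/w4.png

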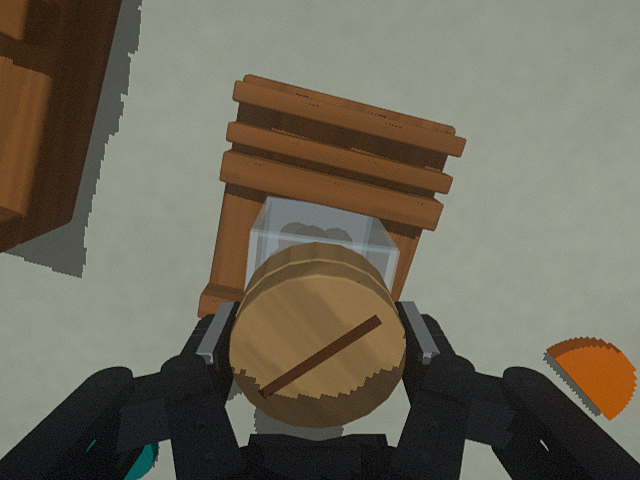

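The lid line sits in the same place relative to the jaws, so there's no slip. The jar has taken up about 6.6° of play against the rails, so the net turn is about 43°. I turn about 31° more.

>>> {"method": "apply_moves", "body": {"steps": [[[0,0,0],[0,0,-0.034],0],[[0,0,0],[0,0,-0.034],0],[[0,0,0],[0,0,-0.034],0],[[0,0,0],[0,0,-0.034],0],[[0,0,0],[0,0,-0.034],0],[[0,0,0],[0,0,0],0],[[0,0,0],[0,0,0],0],[[0,0,0],[0,0,0],0]]}}

```text
clock: 8.5
eef_pos: [0.5194, 0.2132, 0.1358]
tool_rot: [0.369, 0.929, 0.002, 0.002]
ft_force: [-3.4, -0.6, 11.7]
grip_width: 0.0608
grasp_force: 68.4
```

```bash
python3 - <<'E'
from h import *
go([.518,.2129,.134],56.7+80)
print(bot.get_obs()["ft_torque"])
im,d,P=cloud("wrist"); Z=P[...,2]
near=np.hypot(P[...,0]-.518,P[...,1]-.212)<.055
m=near&(Z>.1)&(Z<.12); q=P[m]; print(m.sum(),np.median(q[:,2]),cv2.minAreaRect(q[:,:2].astype(np.float32)))
g=cv2.cvtColor(im,cv2.COLOR_RGB2GRAY)
m=near&(Z>.138)&(Z<.16); print("top z",np.median(Z[m]))
E
```

```text
pos [0.5194 0.2132 0.1358] yaw 136.71 tilt 0.28 w 0.0608 F [-3.4 -0.6 11.7] t 8.5 j6 1.15
shift frac [ 0.004  -0.0057  0.0088] turn z frac 0.0001
[-0.00765128  0.66285195  0.12661419]
4096 0.109312448534244 ((0.5174374580383301, 0.2119176685810089), (0.0626755803823471, 0.06352628022432327), 8.036322593688965)
top z 0.14794112138739834
```

The lid is free: it rose 2 mm, the upward force increased and the screwing torque is gone. I lift straight up.

>>> {"method": "apply_moves", "body": {"steps": [[[0,0,-0.015],[0,0,0],0],[[0,0,-0.03],[0,0,0],0],[[0,0,-0.04],[0,0,0],0],[[0,0,-0.05],[0,0,0],0],[[0,0,-0.05],[0,0,0],0],[[0,0,-0.05],[0,0,0],0],[[0,0,-0.03],[0,0,0],0],[[0,0,-0.01],[0,0,0],0]]}}

```text
clock: 9.22
eef_pos: [0.5188, 0.2129, 0.19]
tool_rot: [0.368, 0.93, 0.001, 0.001]
ft_force: [0.6, -0.6, -0.1]
grip_width: 0.0603
grasp_force: 67.2
```

>>> {"method": "apply_moves", "body": {"steps": [[[0,0,0],[0,0,0],0],[[0,0,0],[0,0,0],0],[[0,0,0],[0,0,0],0],[[0,0,0],[0,0,0],0],[[0,0,0],[0,0,0],0],[[0,0,0],[0,0,0],0],[[0,0,0],[0,0,0],0],[[0,0,0],[0,0,0],0]]}}

```text
clock: 9.88
eef_pos: [0.5179, 0.2126, 0.188]
tool_rot: [0.368, 0.93, -0.0, -0.0]
ft_force: [0.3, 0.6, -0.5]
grip_width: 0.0605
grasp_force: 67.2
```

```bash
python3 - <<'E'
from h import *
go([.518,.2129,.19],136.7)
im,d,P=cloud("scene"); a=cv2.resize(im[230:430,300:500],(400,400))
Z=P[...,2]; near=np.hypot(P[...,0]-.518,P[...,1]-.212)<.06
m=near&(Z>.1)&(Z<.12); print("body top z",np.median(Z[m]),m.sum())
im,d,P=cloud("wrist"); b=cv2.resize(im,(400,300)); b=np.vstack([b,np.zeros((100,400,3),np.uint8)])
cv2.imwrite("pics/f.png",np.hstack([a,b])[...,::-1])
E
```

```text
pos [0.5179 0.2126 0.188 ] yaw 136.82 tilt 0.01 w 0.0605 F [ 0.3  0.6 -0.5] t 9.8833 j6 1.14
shift frac [ 0.0007  0.0017 -0.01  ] turn z frac 0.0007
body top z 0.10970074407404093 594
```

View pics/f.png

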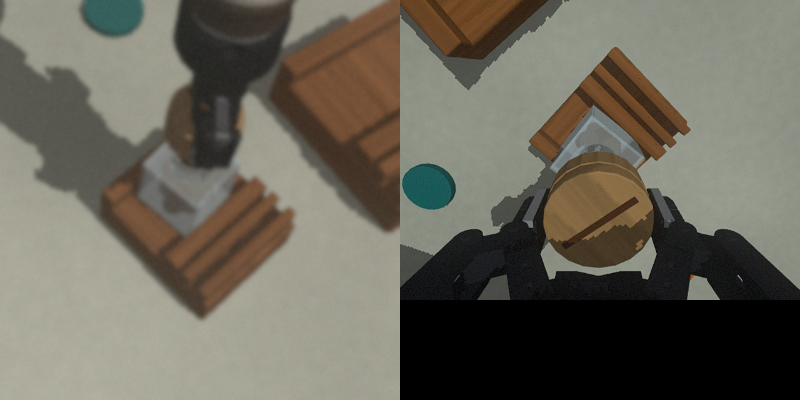

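The jar is seated in the wide channel (left panel, about (185,185)). The lid is held level above it, about 36 mm over the mouth, with no contact force. I hand the job in.

```bash
python3 -c "
from h import *
print(bot.job_done())"
```

```text
the job is handed in; nothing more can be done
None
```

The jar stands in the stand's wide channel, and the lid is unscrewed and held level about 36 mm above the jar's mouth; the job was handed in at about 10 s (verdict not shown).

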